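Hang the sleeve rack and sort the spacer sleeves on its pegs

ROBOT

A 6-joint arm with a two-finger parallel gripper is mounted at the origin on a cart in front of the work surface, level with it; the furniture and walls round the work are solid. World frame = base frame: x ahead of the robot, y to its left, z up, the work surface at z = 0. Lengths are in m, angles in rad, forces in N, time in s.
With the tool pointing down it reaches from about 0.225 to 0.725 m from the base axis. Payload 3.1 kg.
Tool frame: the origin (TCP) lies on the centre line of the jaws, within the pads' length; the fingertips stand ahead of it and the grasp point (between the pads) lies 3 mm ahead of it (ctrl.tips_ahead is the z of the fingertips in the tool frame, in m); z points along the fingers, y is the line along which they close (so a half turn about z gives the same grasp; the last joint's range is limited). The gripper opens to 85 mm and grips with 20 to 120 N. Pads are 22 mm wide; open, the fingers measure 114 mm over their backs; the gripper's body (76 mm by 85 mm) begins 54 mm behind the grasp point. The pads swing forward as they close: fully open they stand 13 mm farther back than shut.
Start: joints at [-1.366, 0.048, 0.099, 1.622, 0, 1.443], TCP at [0.171, -0.496, 0.253] pointing down, gripper open.
Joint ranges: [-2.91, 2.91], [-0.99, 1.94], [-1.21, 1.42], [-2.12, 2.29], [-1.49, 1.47], [-3.14, 3.14]. Speed limits (rad/s): [2.79, 2.79, 3.14, 3.14, 3.14, 3.14].

INTERFACE

Orientations are given as a unit quaternion [x, y, z, w].
In Python, from cell import ctrl, eyes, workorder gives the robot as it stands. The module is installed in compiled form; this text tells all that it offers.
- The arm moves only by the shell command python3 -m handwheel 'ROWS'. ROWS is a JSON object of lists of equal length, an entry for each row: "dp": the shift along the world's x, y, z in mm, a list of three; "angular": the turn, a rotation vector about the world's x, y, z in degrees, a list of three; "gripper": the opening, from -1 (shut) to 1 (fully open). In form: {"dp": [[dx, dy, dz], ...], "angular": [[ax, ay, az], ...], "gripper": [gripper, ...]}. A call has 1 to 10 rows; each row shifts and turns the commanded pose from where the row before left it; what a row does not reach is not made up. A row lasts 1/12 s, in which the tool goes at most 41.7 mm and 7.16 degrees, less where a joint would pass 70% of its speed; a pose out of reach is approached as far as the arm can. A call with a gripper value outside its range is refused whole. The fingers move at their own pace and stop on an object; the grip force is fixed at half the most. Time passes only in rows, so rows that do not move let the fingers close. It gives the time, the measured TCP pose, the force, the opening and the grip force at its end, in the units of the state.
- ctrl.get_obs(): the state, without advancing time (a new reading comes with each control period).
- eyes.get_image(name): name is "side" or "top" or "wrist"; returns a dict with "img" (384x512x3 uint8, red, green, blue), "fov_y" (degrees; the focal length in pixels is half the picture's height over the tangent of half this angle, whatever the lens; pixels are square), "cx", "cy" (the principal point, pixels), "k1" (the pictures are not rectified: a ray, as slopes to the right and down, at radius r is drawn at 1 + k1 r^2 times it, then the intrinsics apply), "extrinsics" (4x4, takes a point from camera to world coordinates). Camera axes: x right, y down, z forward; pixel columns grow to the right and rows downward; lengths in m; the calibration is good to about 2 mm. A picture is of the moment at which its call begins. There is no depth.
- workorder.job_done(): hands the job in; it is judged then, once.
The state is a dict: "clock": time; "q": joint angles; "qvel": joint speeds; "joint_torque": joint torques, N m; "eef_pos": TCP position; "ee_rot": TCP orientation; "wrist_force": force on the tool from outside, world axes, zero at the start; "ft_torque": the same for the moment, N m; "grip_width": opening from 0.0 (shut) to 1.0 (fully open); "grasp_force": force on a finger pad.
Only numpy, scipy, OpenCV 4.12 (cv2) and the standard library are available. Lean on these libraries where they do the work, as an engineer would, in place of code of your own. Each camera call takes 0.05 s, during which the arm holds its last target. There are 200 camera calls.

TASK

Hang the blue rack on the two screws of the upright board: screw heads through its keyholes, then pull it down until it is locked, and let go. Then sort the spacer sleeves by how they fit its pegs: each sleeve that slides all the way down to the ledge stays on a peg of its own, and each one that jams part-way goes into the red tray. Leave the rack locked on its screws and the other things on the bench undisturbed.

Things in the scene. Friction and masses are not known exactly. Their poses are not given: they have to be found in the camera images.
- board: Fixed upright plywood board, 260 wide x 95 high x 18 thick, foot behind. Origin: bottom centre of its front face; x into the board (away from the robot), y along it, z up. Two steel screws stand out of the front face (to -x), 80 mm up, at y = -50 and +50 mm: shank 6 mm diameter, bare for 13 mm, then a domed head 15 mm diameter, 5 mm thick.
- screws (a point): Point on the board's front face midway between the two screws, at their height (80 mm); axes as the board. A timber store hangs over the bench from x = 0.63 m on, 0.61 m up: near the board keep the hand low, and draw back towards the robot before rising.
- rack: Loose L-shaped rack, about 0.45 kg, standing on the bench. Blue upright plate 210 wide (y) x 110 high x 10 thick (x -10..0 mm), wooden ledge 10 thick forward at its foot (x -95..-10). Origin: bottom centre of the plate's back face (looks to +x), z up. Lift it by pinching the plate's top edge, which stands about 43 mm above the board when hung. Hung, it may lean forward up to 0.07 rad.
- seat (a point): Point on the rack's back face, 52 mm above its underside, midway between its two keyholes (y = +-50 mm); axes as the rack. Each keyhole: opening 22 x 22 mm, corners cut, centred 32 mm above the underside; above it a slot 11 mm wide ending at 55 mm. Heads through the openings, back face to the board, then 20 mm down: shanks rest at the slot ends and this point meets screws.
- lip: Fixed wooden strip on the bench's front edge before the sleeves, 385 mm along y, 12 mm thick; its top stands 18 mm above the bench. Origin: bottom centre, 30 mm below the bench top.
- tray: Fixed red open tray, 140 (x) x 180 (y) x 35 high, walls and floor 5 mm, right of the mitre saw (pass on the robot's side of the saw). Origin: centre of its underside.
- peg_0 (a point): Foot of the steel peg at the rack's y = -85 mm, on top of the ledge (60 mm in front of the plate). The peg rises 50 mm from here, 16 mm diameter, the last 12 mm tapering to a 7 mm tip.
- peg_1 (a point): Foot of the steel peg in the middle, on top of the ledge (60 mm in front of the plate). The peg rises 50 mm from here, 16 mm diameter, the last 12 mm tapering to a 7 mm tip.
- peg_2 (a point): Foot of the steel peg at the rack's y = +85 mm, on top of the ledge (60 mm in front of the plate). The peg rises 50 mm from here, 16 mm diameter, the last 12 mm tapering to a 7 mm tip.
- sleeve_0: Brass-coloured loose spacer sleeve standing on end, 48 mm outside diameter, 40 mm high, 90 g. Origin: its centre, z along its axis. Bore 21 mm at both ends, but some have a ridge hidden in the middle (15 to 25 mm from each end) that leaves 12 mm: such a one stops on a peg with its underside over 20 mm above the ledge. Only a trial tells. At most three fit. May be absent.
- sleeve_1: Brass-coloured loose spacer sleeve standing on end, 48 mm outside diameter, 40 mm high, 90 g. Origin: its centre, z along its axis. Bore 21 mm at both ends, but some have a ridge hidden in the middle (15 to 25 mm from each end) that leaves 12 mm: such a one stops on a peg with its underside over 20 mm above the ledge. Only a trial tells. At most three fit. May be absent.
- sleeve_2: Brass-coloured loose spacer sleeve standing on end, 48 mm outside diameter, 40 mm high, 90 g. Origin: its centre, z along its axis. Bore 21 mm at both ends, but some have a ridge hidden in the middle (15 to 25 mm from each end) that leaves 12 mm: such a one stops on a peg with its underside over 20 mm above the ledge. Only a trial tells. At most three fit. May be absent.
- sleeve_3: Brass-coloured loose spacer sleeve standing on end, 48 mm outside diameter, 40 mm high, 90 g. Origin: its centre, z along its axis. Bore 21 mm at both ends, but some have a ridge hidden in the middle (15 to 25 mm from each end) that leaves 12 mm: such a one stops on a peg with its underside over 20 mm above the ledge. Only a trial tells. At most three fit. May be absent.
- sleeve_4: Brass-coloured loose spacer sleeve standing on end, 48 mm outside diameter, 40 mm high, 90 g. Origin: its centre, z along its axis. Bore 21 mm at both ends, but some have a ridge hidden in the middle (15 to 25 mm from each end) that leaves 12 mm: such a one stops on a peg with its underside over 20 mm above the ledge. Only a trial tells. At most three fit. May be absent.
- screwdriver_blue: Blue screwdriver lying on the bench, 171 mm; a bystander. Origin: centre of its underside.
- offcut_0: Pale timber offcut, 42x140x35 mm; a bystander. Origin: centre of its underside.
- masking_tape: Roll of cream masking tape lying flat, 96 mm x 25 high; a bystander. Origin: centre of its underside.
There are look-alikes about, which are no part of the job. Leave any white look-alike of the sleeve_0 alone.

How it is judged:
By the outcome, as a careful person would: the job done as asked, in the order asked, and still so for the second after the job is handed in, with the robot touching nothing.
Of sleeve_0, sleeve_1, sleeve_2, sleeve_3, sleeve_4 only 3 to 5 are there at a start; the rules pass over those that are not, and their reading is None.
At some moment in a run one of sleeve_0, sleeve_1, sleeve_2, sleeve_3, sleeve_4 may be knocked a few centimetres aside while the robot is not near it.
It also fails if it takes over 210 s, if anything falls off the work surface, if the arm or the gripper's body presses on something with over 40 N, if the wrist force passes 120 N, or if a joint passes its speed limit or range.

## Working session

There is one attempt and no reset: what is moved stays moved. The work goes in short steps, Python scripts to look and compute and a shell command to move; the robot and the scene stay as the last step left them, time stands still between calls to the robot, and variables do not carry over. Pictures are saved under pics/ and viewed, at most 17 in all, crops included, and the job is handed in when it is done.

```bash
mkdir -p pics
cat > h.py <<'E'
import numpy as np, cv2
from cell import ctrl, eyes, workorder
def snap(cam, name, crop=None, scale=1):
    d=eyes.get_image(cam); im=d["img"]
    np.save(f"pics/{name}.npy",im)
    import pickle; pickle.dump({k:v for k,v in d.items()},open(f"pics/{name}.pkl","wb"))
    if crop: im=im[crop[1]:crop[3],crop[0]:crop[2]]
    im=cv2.resize(im,None,fx=scale,fy=scale,interpolation=cv2.INTER_CUBIC)
    cv2.imwrite(f"pics/{name}.png",im[:,:,::-1]); return d
def load(name):
    import pickle; return pickle.load(open(f"pics/{name}.pkl","rb"))
def K(d):
    f=192/np.tan(np.radians(d["fov_y"])/2); return np.array([[f,0,d["cx"]],[0,f,d["cy"]],[0,0,1.]]),np.array([d["k1"],0,0,0.])
def ray(d,u,v):
    k,D=K(d); n=cv2.undistortPoints(np.array([[[u,v]]],float),k,D)[0,0]
    T=np.array(d["extrinsics"]); r=T[:3,:3]@np.array([n[0],n[1],1]); return T[:3,3],r
def onz(d,u,v,z):
    o,r=ray(d,u,v); return o+r*(z-o[2])/r[2]
def proj(d,P):
    k,D=K(d); T=np.linalg.inv(np.array(d["extrinsics"]))
    return cv2.projectPoints(np.atleast_2d(np.array(P,float)),cv2.Rodrigues(T[:3,:3])[0],T[:3,3],k,D)[0][:,0]
E
python3 - <<'E'
from h import *
print(ctrl.get_obs(), ctrl.tips_ahead)
for c in("top","side","wrist"):
    d=snap(c,c+"0",scale=1.5); print(c,d["fov_y"],d["cx"],d["cy"],d["k1"],np.round(d["extrinsics"],3).tolist())
E
```

```text
{'clock': 0.0, 'q': array([-1.36576573e+00,  4.87370449e-02,  9.75539556e-02,  1.62198105e+00,
       -5.06302284e-06,  1.44298788e+00]), 'qvel': array([-8.70964169e-04,  1.04836207e-04, -7.94156255e-05, -1.22622885e-03,
       -1.04136304e-03,  7.82442652e-04]), 'joint_torque': array([ 8.92904882e-05, -3.38784492e+01,  3.20014536e+01,  2.03541369e-02,
       -1.17542413e-05, -9.34677360e-06]), 'eef_pos': array([ 0.17139812, -0.49563387,  0.25210222]), 'ee_rot': array([ 9.86183510e-01,  1.65652298e-01, -4.82300848e-05, -1.18292423e-03]), 'wrist_force': array([-0.28343914,  0.41411004, -0.32892766]), 'ft_torque': array([-0.03150799,  0.01815555, -0.02163402]), 'grasp_force': 0.0, 'grip_width': 1.0009433332598652} 0.022
top 48.7007286023172 252.61091094855811 194.2074819519708 0.017176996140612653 [[-0.027, -0.984, 0.179, 0.143], [-1.0, 0.027, -0.004, -0.005], [-0.001, -0.179, -0.984, 1.808], [0.0, 0.0, 0.0, 1.0]]
side 55.266799731850675 251.46315405054716 188.444915756522 -0.03619490738814683 [[-0.954, -0.128, 0.27, 0.062], [-0.298, 0.485, -0.822, 1.187], [-0.025, -0.865, -0.501, 0.798], [0.0, 0.0, 0.0, 1.0]]
wrist 63.07875666281486 256.2278161296135 195.16800732522424 -0.04609661675307517 [[0.327, -0.913, -0.244, 0.234], [-0.945, -0.317, -0.082, -0.474], [-0.003, 0.258, -0.966, 0.373], [0.0, 0.0, 0.0, 1.0]]
```

View pics/top0.png

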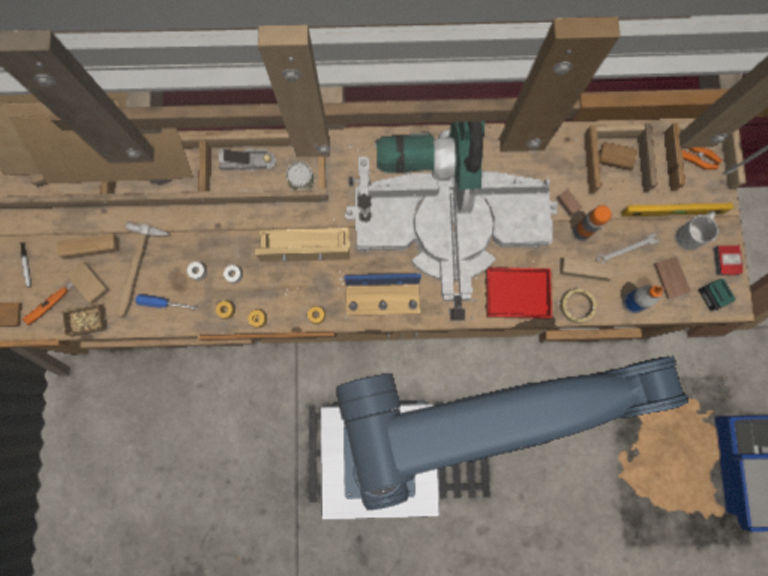

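View pics/side0.png

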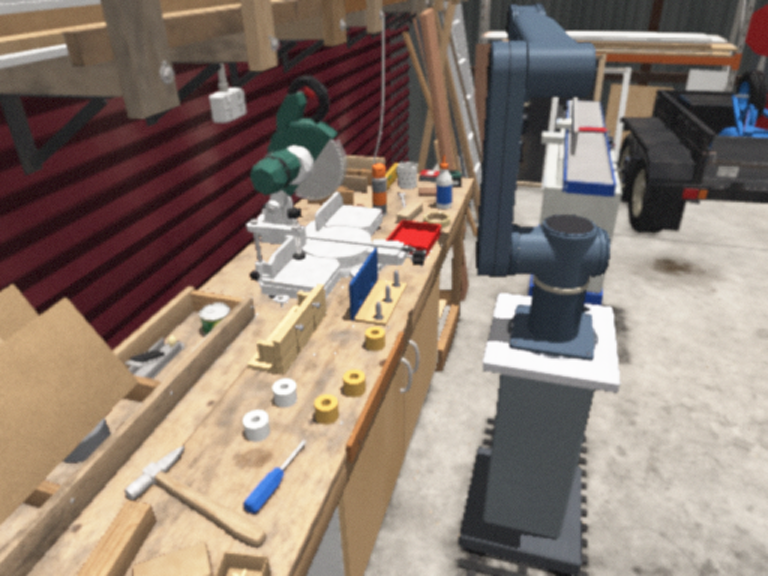

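The top view shows three brass sleeves at about (225,309), (257,318) and (316,314), all in 1.5x pixels. The rack is at (383,295), the board at (303,242) and the tray at (519,292); two white look-alikes are at (196,270) and (232,273). I'll measure from a zoomed crop.

Run:
```python
from h import *
d=load("top0"); im=d["img"]
cv2.imwrite("pics/c1.png",cv2.resize(im[145:225,130:290],None,fx=5,fy=5,interpolation=cv2.INTER_CUBIC)[:,:,::-1])
hsv=cv2.cvtColor(im,cv2.COLOR_RGB2HSV)
for nm,lo,hi,z in(("brass",(18,150,110),(28,255,255),.04),("blue",(100,120,40),(120,255,200),.11),("red",(0,200,120),(4,255,255),.035)):
    m=cv2.inRange(hsv,lo,hi)
    n,l,s,c=cv2.connectedComponentsWithStats(m)
    for i in range(1,n):
        if s[i,4]>30: print(nm,s[i],c[i].round(1),onz(d,*c[i],z).round(3), cv2.minAreaRect(np.argwhere(l==i)[:,::-1].astype(np.float32)))
```

```text
brass [418 135  71   8 325] [451.8 138.3] [ 0.686 -0.88   0.04 ] ((452.99859619140625, 138.4539031982422), (4.9976348876953125, 70.05915069580078), 88.23760986328125)
brass [206 205  10  10  38] [210.8 209.2] [0.405 0.165 0.04 ] ((210.25003051757812, 209.25003051757812), (9.192388534545898, 8.485280990600586), 45.0)
brass [166 207  10  10  40] [171.2 211.8] [0.398 0.331 0.04 ] ((170.5, 211.5), (9.0, 9.0), 90.0)
blue [418 195   9  12  55] [421.1 201.8] [ 0.402 -0.693  0.11 ] ((420.9386901855469, 201.58966064453125), (11.65542984008789, 6.507614612579346), 60.945396423339844)
blue [ 91 197  20   7 104] [100.1 200.3] [0.443 0.605 0.11 ] ((100.50000762939453, 200.50001525878906), (19.563480377197266, 5.425166606903076), 9.462322235107422)
blue [478 277  34  77 994] [489.6 313.7] [-0.04  -0.911  0.11 ] ((494.5, 315.0), (76.0, 33.0), 90.0)
```

View pics/c1.png

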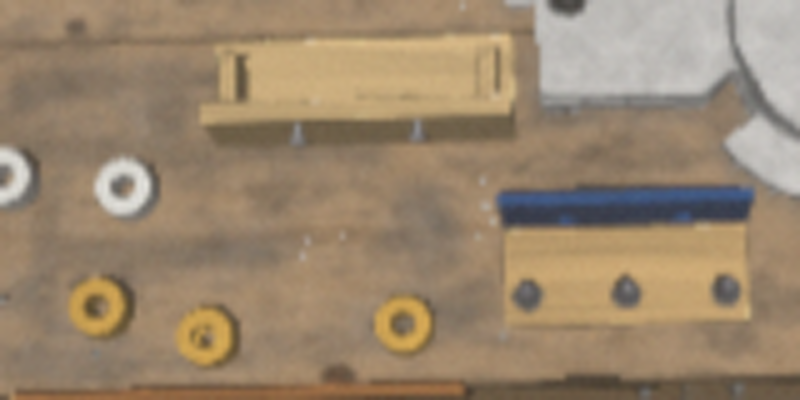

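The crop shows the board front, the two screws at (298,138) and (418,135), the plate top edge from (500,193) to (752,188), pegs at (527,297), (626,293) and (726,290), and sleeves at (100,305), (207,335) and (403,323).

Run:
```python
from h import *
d=load("top0")
def P(x,y,z): return onz(d,130+x/5-.4,145+y/5-.4,z).round(4)
for n,x,y,z in(("tipL",527,297,.06),("tipM",626,293,.06),("tipR",726,290,.06),("plate topbackL",500,192,.11),("R",752,187,.11),("ledge FL",505,327,.01),("ledge FR",749,321,.01),
 ("boardTL",203,123,.095),("TR",513,111,.095),("BL",218,143,0),("BR",513,133,0),("screw1",298,140,.08),("screw2",418,136,.08),
 ("s0",100,305,.04),("s1",207,335,.04),("s2",403,323,.04),("w",125,186,.04),("lip",465,385,-.012+.03)): print(n,P(x,y,z))
print(onz(d,519/1.5,292/1.5,.035), onz(d,486/1.5,270/1.5,.035),onz(d,551/1.5,315/1.5,.035))
R=np.array(d["extrinsics"])
```

```text
tipL [0.421  0.0615 0.06  ]
tipM [ 0.4221 -0.0212  0.06  ]
tipR [ 0.4224 -0.1047  0.06  ]
plate topbackL [0.5005 0.0799 0.11  ]
R [ 0.4991 -0.1262  0.11  ]
ledge FL [0.4035 0.0827 0.01  ]
ledge FR [ 0.403  -0.1262  0.01  ]
boardTL [0.5688 0.3258 0.095 ]
TR [0.5721 0.0687 0.095 ]
BL [0.574 0.331 0.   ]
BR [0.5761 0.0732 0.    ]
screw1 [0.5558 0.2493 0.08  ]
screw2 [0.5565 0.1491 0.08  ]
s0 [0.4271 0.4219 0.04  ]
s1 [0.3992 0.3317 0.04  ]
s2 [0.4049 0.167  0.04  ]
w [0.5291 0.4023 0.04  ]
lip [0.3536 0.1171 0.018 ]
[ 0.45226737 -0.4092916   0.035     ] [ 0.5183903  -0.31971141  0.035     ] [ 0.38426809 -0.49461314  0.035     ]
```

```bash
python3 -m handwheel '{"dp":[[14,36,0],[14,36,0],[14,36,0],[14,36,0],[14,36,0],[14,36,0],[14,36,0],[14,36,0],[14,36,0],[14,36,0]],"angular":[[0,0,7.1],[0,0,7.1],[0,0,7.1],[0,0,7.1],[0,0,7.1],[0,0,7.1],[0,0,7.1],[0,0,7.1],[0,0,7.1],[0,0,7.1]],"gripper":[1,1,1,1,1,1,1,1,1,1]}'
python3 -m handwheel '{"dp":[[28,18,0],[28,18,0],[28,18,0],[28,18,0],[28,18,0],[28,18,0],[14,8,0],[0,0,0]],"angular":[[0,0,0],[0,0,0],[0,0,0],[0,0,0],[0,0,0],[0,0,0],[0,0,0],[0,0,0]],"gripper":[0.2,0.2,0.2,0.2,0.2,0.2,0.2,0.2]}'
cat >> h.py <<'E'
from scipy.spatial.transform import Rotation as Ro
def st():
    o=ctrl.get_obs(); R=Ro.from_quat(o["ee_rot"]).as_matrix()
    print("t",round(float(o["clock"]),2),"p",(o["eef_pos"]*1000).round(1),"psi",np.degrees(np.arctan2(R[1,0],R[0,0])).round(2),"z",R[:,2].round(3),"F",np.round(o["wrist_force"],1),"M",np.round(o["ft_torque"],2),"g",round(float(o["grip_width"]),3),round(float(o["grasp_force"]),1))
E
python3 - <<'E'
from h import *
st(); d=snap("wrist","w1",scale=1.5)
for p in [(.421,.0615,.06),(.4221,-.0212,.06),(.4995,.083,.11),(.4995,-.127,.11)]: print(proj(d,p)*1.5)
E
```

```text
clock: 0.98
eef_pos: [0.3115, -0.1344, 0.2531]
ee_rot: [0.705, 0.709, 0.0, 0.0]
wrist_force: [0.9, -0.8, -0.0]
grip_width: 1.0
grasp_force: 0.0
clock: 1.65
eef_pos: [0.4954, -0.0183, 0.2519]
ee_rot: [0.705, 0.709, 0.0, -0.001]
wrist_force: [-0.6, -0.2, -0.4]
grip_width: 0.6
grasp_force: 0.0
t 1.65 p [495.4 -18.3 251.9] psi 90.26 z [-0.001  0.001 -1.   ] F [-0.6 -0.2 -0.4] M [-0.05  0.1   0.04] g 0.6 0.0
[[268.53532504 145.35484314]]
[[276.6274242  271.35464669]]
[[392.42499889  98.7444311 ]]
[[389.23744398 450.31422095]]
```

View pics/w1.png

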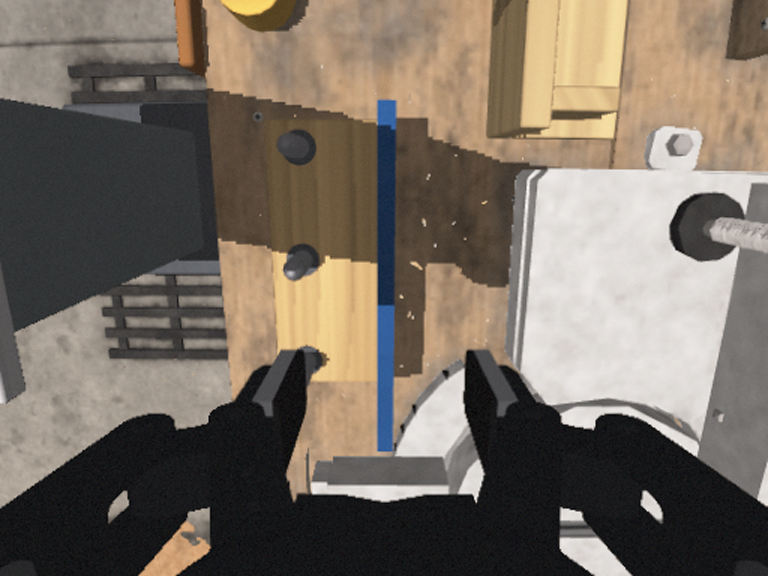

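The wrist view shows the plate top from (377–396,100) to (378–393,451) and peg tips at about (290,265) and (285,147). The rack is square to the view.

Run:
```python
from h import *
d=load("w1"); im=d["img"]
m=cv2.inRange(cv2.cvtColor(im,cv2.COLOR_RGB2HSV),(100,120,40),(125,255,255))
pts=[]
for v in range(72,296,8):
    u=np.where(m[v,240:275])[0]+240
    if len(u)>3: pts.append((v,u.min(),u.max()))
pts=np.array(pts)
for k,off in((1,-.5),(2,.5)):
    X=np.array([onz(d,u+off,v,.11) for v,u in zip(pts[:,0],pts[:,k])]); c=np.polyfit(X[:,1],X[:,0],1); print(c, np.degrees(c[0]), c[0]*-.022+c[1])
vs=np.where(m[:,255])[0]; print(vs.min(),vs.max(),onz(d,257,vs.min(),.11),onz(d,257,vs.max(),.11))
for u,v in((287,268),(283,147)): print(onz(d,u/1.5,v/1.5,.06))
```

```text
[-0.00151324  0.4916546 ] -0.08670205791068124 0.491687891208706
[-0.00140891  0.50072188] -0.08072463364577977 0.500752871939585
67 300 [0.49585994 0.0821041  0.11      ] [ 0.49710605 -0.12678297  0.11      ]
[ 0.42933309 -0.01882692  0.06      ]
[0.43027976 0.06047042 0.06      ]
```

```bash
python3 -m handwheel '{"dp":[[1,-2,-35],[0,-2,-35],[0,0,-35],[0,0,-25],[0,0,-18],[0,0,0],[0,0,0],[0,0,0],[0,0,0],[0,0,0]],"angular":[[0,0,0],[0,0,0],[0,0,0],[0,0,0],[0,0,0],[0,0,0],[0,0,0],[0,0,0],[0,0,0],[0,0,0]],"gripper":[0.2,0.2,0.2,0.2,0.2,0.2,-1,-1,-1,-1]}'
python3 -m handwheel '{"dp":[[0,0,0],[0,0,0],[0,0,0]],"angular":[[0,0,0],[0,0,0],[0,0,0]],"gripper":[-1,-1,-1]}'; python3 -c "
from h import *
st()"
```

```text
clock: 2.53
eef_pos: [0.496, -0.0247, 0.1079]
ee_rot: [0.707, 0.707, 0.001, 0.002]
wrist_force: [1.5, -1.2, -0.2]
grip_width: 0.102
grasp_force: 60.5
clock: 2.78
eef_pos: [0.496, -0.0247, 0.1079]
ee_rot: [0.707, 0.707, 0.001, 0.002]
wrist_force: [-1.5, 0.0, 6.2]
grip_width: 0.101
grasp_force: 61.6
t 2.78 p [496.  -24.7 107.9] psi 90.06 z [ 0.004 -0.002 -1.   ] F [-1.5  0.   6.2] M [-0.1   0.32 -0.02] g 0.101 61.6
```

```bash
python3 -m handwheel '{"dp":[[0,0,10],[0,0,25],[0,0,25],[0,0,20],[0,20,0],[0,35,0],[0,35,0],[0,35,0],[0,35,0],[0,35,0]],"angular":[[0,0,0],[0,0,0],[0,0,0],[0,0,0],[0,0,0],[0,0,0],[0,0,0],[0,0,0],[0,0,0],[0,0,0]],"gripper":[-1,-1,-1,-1,-1,-1,-1,-1,-1,-1]}'
python3 -m handwheel '{"dp":[[0,18,0],[0,8,0],[0,0,0],[0,0,0]],"angular":[[0,0,0],[0,0,0],[0,0,0],[0,0,0]],"gripper":[-1,-1,-1,-1]}'
python3 - <<'E'
from h import *
st(); d=snap("wrist","w2",scale=1.5); snap("side","s2",crop=(200,120,370,290),scale=3.5)
E
```

```text
clock: 3.62
eef_pos: [0.4934, 0.1724, 0.1843]
ee_rot: [0.707, 0.708, -0.001, -0.001]
wrist_force: [1.1, 0.5, -5.4]
grip_width: 0.101
grasp_force: 59.8
clock: 3.95
eef_pos: [0.494, 0.1962, 0.1845]
ee_rot: [0.706, 0.708, -0.001, 0.0]
wrist_force: [0.8, -0.2, -6.9]
grip_width: 0.101
grasp_force: 59.9
t 3.95 p [494.  196.2 184.5] psi 90.1 z [-0.002 -0.002 -1.   ] F [ 0.8 -0.2 -6.9] M [-0.01 -0.18  0.02] g 0.101 59.9
```

View pics/w2.png

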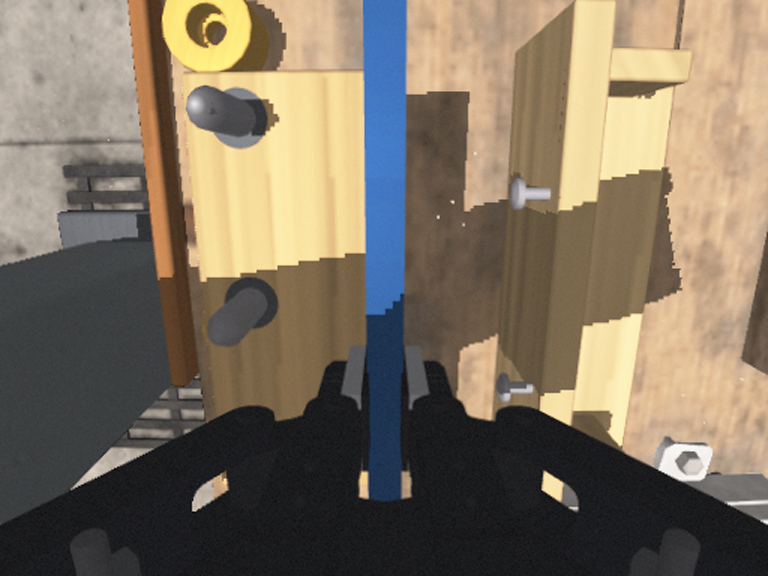

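View pics/s2.png

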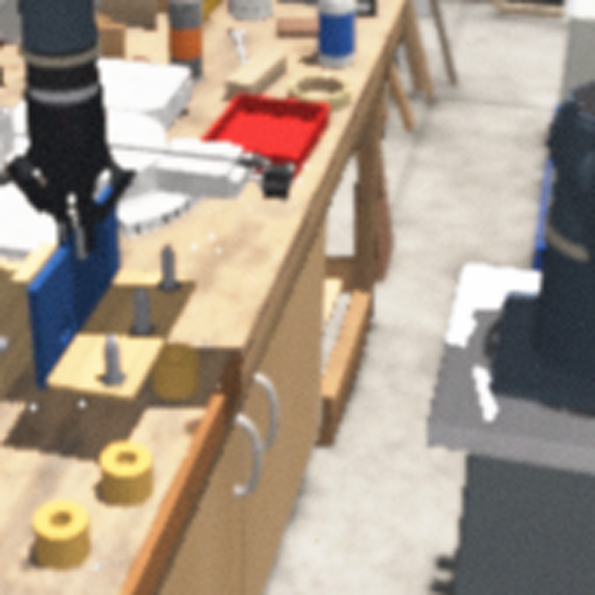

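The wrist view shows the screw heads at about (517,193) and (503,388), peg feet near (240,118) and (252,300), peg tips near (205,105) and (222,332), and the rack clear of everything. The side view shows the rack held level.

Run:
```python
from h import *
d=load("w2")
im=cv2.resize(d["img"],None,fx=1.5,fy=1.5)
cv2.imwrite("pics/c2.png",cv2.resize(d["img"][90:290,310:440],None,fx=3,fy=3,interpolation=cv2.INTER_CUBIC)[:,:,::-1])
cv2.imwrite("pics/c3.png",cv2.resize(np.hstack([d["img"][90:290,310:440],d["img"][40:240,120:250]]),None,fx=3,fy=3,interpolation=cv2.INTER_CUBIC)[:,:,::-1])
```

```text
(no output)
```

View pics/c3.png

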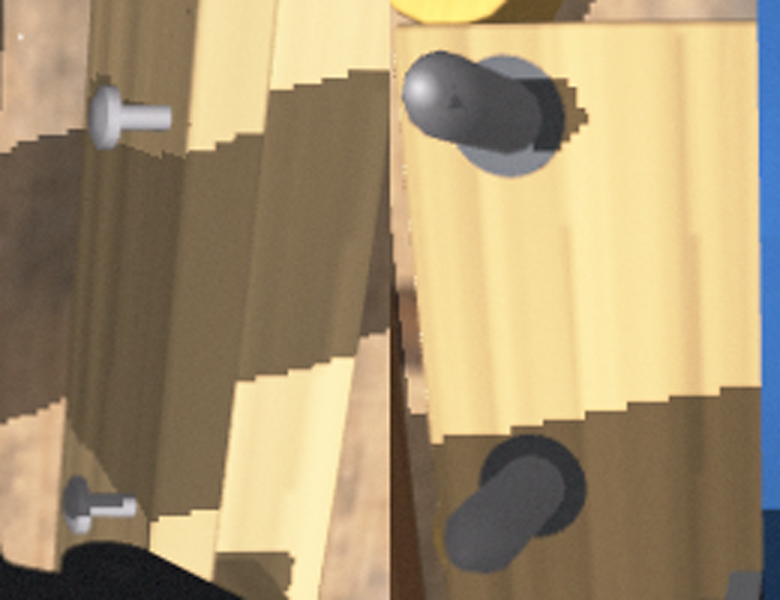

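Run:
```python
from h import *
d=load("w2")
L=lambda x,y,z: onz(d,310+x/3,90+y/3,z).round(4)
Rr=lambda x,y,z: onz(d,120+(x-390)/3,40+y/3,z).round(4)
print("roots",L(171,117,.08),L(135,506,.08),"heads",L(92,117,.08),L(66,503,.08))
print("edge",L(205,0,.095),L(150,520,.095))
print("feet",Rr(513,116,.0866),Rr(533,499,.0866),"tips",Rr(425,90,.1366),Rr(468,545,.1366),"ledgeL corner",Rr(397,22,.0866),Rr(757,20,.0866))
im=d["img"]
m=cv2.inRange(cv2.cvtColor(im,cv2.COLOR_RGB2HSV),(100,120,40),(125,255,255))
for k in (0,1):
    X=[]
    for v in range(5,210,10):
        u=np.where(m[v,230:290])[0]+230
        X.append(onz(d,(u.min()-.5,u.max()+.5)[k],v,.1866))
    X=np.array(X); c=np.polyfit(X[:,1],X[:,0],1); print("plate",np.degrees(c[0]),c[0]*.2+c[1])
```

```text
roots [0.5729 0.2504 0.08  ] [0.5728 0.1495 0.08  ] heads [0.554  0.2503 0.08  ] [0.5544 0.1505 0.08  ]
edge [0.5729 0.2761 0.095 ] [0.5717 0.1532 0.095 ]
feet [0.4307 0.2833 0.0866] [0.4292 0.1946 0.0866] tips [0.4304 0.2828 0.1366] [0.4309 0.2007 0.1366] ledgeL corner [0.4064 0.3032 0.0866] [0.485  0.303  0.0866]
plate -0.19109215784599462 0.48962670548468745
plate -0.3113864340839838 0.499547386770958
```

```bash
python3 -m handwheel '{"dp":[[0,2,-14],[0,0,-14],[0,0,0],[15,0,0],[15,0,0],[10,0,0],[0,0,0],[0,0,0]],"angular":[[0,0,0.2],[0,0,0],[0,0,0],[0,0,0],[0,0,0],[0,0,0],[0,0,0],[0,0,0]],"gripper":[-1,-1,-1,-1,-1,-1,-1,-1]}'
python3 -c "
from h import *
st()"
```

```text
clock: 4.72
eef_pos: [0.5347, 0.1978, 0.1577]
ee_rot: [0.706, 0.708, -0.0, -0.0]
wrist_force: [-0.1, 0.0, -5.3]
grip_width: 0.1
grasp_force: 59.9
t 4.72 p [534.7 197.8 157.7] psi 90.16 z [-0.001 -0.    -1.   ] F [-0.1  0.  -5.3] M [ 0.01 -0.07 -0.02] g 0.1 59.9
```

```bash
python3 -m handwheel '{"dp":[[0,0,-2],[6,0,0],[6,0,0],[6,0,0],[5,0,0],[4,0,0],[3,0,0],[2,0,0],[0,0,0],[0,0,0]],"angular":[[0,0,0],[0,0,0],[0,0,0],[0,0,0],[0,0,0],[0,0,0],[0,0,0],[0,0,0],[0,0,0],[0,0,0]],"gripper":[-1,-1,-1,-1,-1,-1,-1,-1,-1,-1]}'
python3 -c "
from h import *
st()"
```

```text
clock: 5.55
eef_pos: [0.5661, 0.1988, 0.1551]
ee_rot: [0.705, 0.709, -0.0, -0.0]
wrist_force: [-1.6, 0.3, -5.7]
grip_width: 0.099
grasp_force: 60.0
t 5.55 p [566.1 198.8 155.1] psi 90.26 z [-0.001 -0.    -1.   ] F [-1.6  0.3 -5.7] M [ 0.03  0.17 -0.14] g 0.099 60.0
```

```bash
python3 -m handwheel '{"dp":[[1.5,0,0],[0,0,0],[0,0,-4],[0,0,-5],[0,0,-5],[0,0,-3],[0,0,0],[0,0,0]],"angular":[[0,0,0],[0,0,0],[0,0,0],[0,0,0],[0,0,0],[0,0,0],[0,0,0],[0,0,0]],"gripper":[-1,-1,-1,-1,-1,-1,-1,-1]}'
python3 -c "
from h import *
st()"
```

```text
clock: 6.22
eef_pos: [0.5664, 0.1988, 0.1372]
ee_rot: [0.705, 0.709, -0.001, -0.001]
wrist_force: [-4.7, 0.1, -5.9]
grip_width: 0.103
grasp_force: 59.7
t 6.22 p [566.4 198.8 137.2] psi 90.28 z [-0.004 -0.    -1.   ] F [-4.7  0.1 -5.9] M [-0.03  1.11 -0.16] g 0.103 59.7
```

```bash
python3 -m handwheel '{"dp":[[0,0,-2],[0,0,-2],[0,0,0],[0,0,0]],"angular":[[0,0,0],[0,0,0],[0,0,0],[0,0,0]],"gripper":[-1,-1,-1,-1]}'
python3 -c "
from h import *
st()"; python3 -m handwheel '{"dp":[[0,0,-1.5],[0,0,0],[0,0,0]],"angular":[[0,0,0],[0,0,0],[0,0,0]],"gripper":[-1,-1,-1]}'
```

```text
clock: 6.55
eef_pos: [0.5664, 0.1988, 0.1358]
ee_rot: [0.705, 0.709, -0.001, -0.001]
wrist_force: [-9.1, -1.1, 1.9]
grip_width: 0.102
grasp_force: 60.9
t 6.55 p [566.4 198.8 135.8] psi 90.28 z [-0.002 -0.    -1.   ] F [-9.1 -1.1  1.9] M [-0.2   2.01 -0.19] g 0.102 60.9
clock: 6.8
eef_pos: [0.5664, 0.1988, 0.1358]
ee_rot: [0.705, 0.709, -0.001, -0.001]
wrist_force: [-10.1, -1.1, 6.0]
grip_width: 0.104
grasp_force: 61.6
```

```bash
python3 -m handwheel '{"dp":[[0,0,0],[0,0,0],[0,0,0],[0,0,0],[0,0,8],[0,0,20],[0,0,20],[-20,0,10],[-35,0,10],[-35,0,10]],"angular":[[0,0,0],[0,0,0],[0,0,0],[0,0,0],[0,0,0],[0,0,0],[0,0,0],[0,0,0],[0,0,0],[0,0,0]],"gripper":[-0.1,-0.1,-0.1,-0.1,-0.1,-0.1,-0.1,-0.1,-0.1,-0.1]}'
python3 -m handwheel '{"dp":[[-35,0,10],[-20,0,10],[0,0,10],[0,0,0],[0,0,0]],"angular":[[0,0,7],[0,0,7],[0,0,7],[0,0,7],[0,0,7]],"gripper":[0.4,0.4,0.4,0.4,0.4]}'
python3 - <<'E'
from h import *
st(); d=snap("wrist","w3"); snap("side","s3",crop=(190,150,290,290),scale=4)
cv2.imwrite("pics/c4.png",np.hstack([cv2.resize(d["img"],(500,375)),cv2.resize(load("s3")["img"][175:280,200:284],(300,375))])[:,:,::-1])
E
```

```text
clock: 7.63
eef_pos: [0.4783, 0.1987, 0.2121]
ee_rot: [0.706, 0.708, 0.001, 0.001]
wrist_force: [-0.7, 0.5, -0.1]
grip_width: 0.45
grasp_force: 0.0
clock: 8.05
eef_pos: [0.4236, 0.1991, 0.2432]
ee_rot: [0.457, 0.89, 0.002, 0.002]
wrist_force: [0.4, 0.6, 0.3]
grip_width: 0.7
grasp_force: 0.0
t 8.05 p [423.6 199.1 243.2] psi 125.64 z [ 0.005  0.001 -1.   ] F [0.4 0.6 0.3] M [ 0.03 -0.02  0.01] g 0.7 0.0
```

View pics/c4.png

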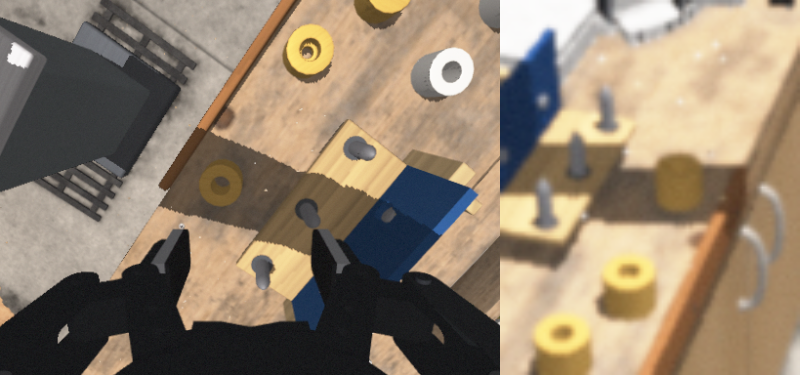

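The composite shows the rack hung, with a screw head through the keyhole at about (390,212). The pegs are at (357,148), (306,212) and (262,270), and sleeves are at (220,184) and (310,50).

```bash
cat >> h.py <<'E'
def brass(d,z=.04):
    im=d["img"]; m=cv2.inRange(cv2.cvtColor(im,cv2.COLOR_RGB2HSV),(20,150,60),(30,255,255))
    m=cv2.morphologyEx(m,cv2.MORPH_OPEN,np.ones((3,3)))
    out=[]
    for c in cv2.findContours(m,cv2.RETR_EXTERNAL,cv2.CHAIN_APPROX_NONE)[0]:
        if cv2.contourArea(c)>300:
            x,y,w,h=cv2.boundingRect(c)
            (u,v),_=cv2.minEnclosingCircle(c); out.append((round(u,1),round(v,1),w,h,onz(d,u,v,z).round(4)))
    return out
E
python3 - <<'E'
from h import *
d=load("w3"); s=1.024
for p in((362,155),(309,222),(262,283)): print("foot?",onz(d,p[0]*s,p[1]*s,.038).round(4))
for p in((348,143),(299,204),(258,262)): print("tip",onz(d,p[0]*s,p[1]*s,.088).round(4))
print(proj(d,[(.502,.285,.038),(.502,.2,.038),(.502,.115,.038),(.502,.285,.088),(.502,.2,.088),(.502,.115,.088)])/s)
for b in brass(d): print(b)
print(onz(d,222*s,182*s,.04),onz(d,312*s,47*s,.04))
E
```

```text
foot? [0.5128 0.2849 0.038 ]
foot? [0.5139 0.1911 0.038 ]
foot? [0.5168 0.0966 0.038 ]
tip [0.4757 0.2807 0.088 ]
tip [0.4751 0.2092 0.088 ]
tip [0.4793 0.1374 0.088 ]
[[354.5165725  149.06443368]
 [305.64561525 210.2168045 ]
 [261.096719   265.4896148 ]
 [372.68128878 156.0485613 ]
 [314.88764759 226.74193209]
 [262.98319974 289.41846934]]
[0.40684873 0.17261277 0.04      ] [0.40149164 0.33735714 0.04      ]
```

```bash
python3 -m handwheel '{"dp":[[-5,-8,0],[-5,-8,0],[-5,-8,0],[-3,-5,0],[0,0,0],[0,0,0],[0,0,0],[0,0,0],[0,0,0]],"angular":[[0,0,6.8],[0,0,6.8],[0,0,6.8],[0,0,6.8],[0,0,6.8],[0,0,6.8],[0,0,6.8],[0,0,6.8],[0,0,0]],"gripper":[1,1,1,1,1,1,1,1,1]}'
python3 - <<'E'
from h import *
st(); d3=load("w3"); h3=cv2.cvtColor(d3["img"],cv2.COLOR_RGB2HSV)
for u,v in((305,50),(213,186),(322,38),(240,186)): print(h3[v,u])
d=snap("wrist","w4",scale=1.5)
E
```

```text
clock: 8.9
eef_pos: [0.4053, 0.1697, 0.2411]
ee_rot: [0.004, 1.0, 0.0, 0.0]
wrist_force: [0.3, -0.8, 0.7]
grip_width: 0.996
grasp_force: 0.0
t 8.9 p [405.3 169.7 241.1] psi 179.59 z [ 0.001  0.    -1.   ] F [ 0.3 -0.8  0.7] M [-0.   -0.02 -0.03] g 0.996 0.0
[ 22 141 244]
[ 18 145 123]
[ 22 141 244]
[ 18 148 119]
```

View pics/w4.png

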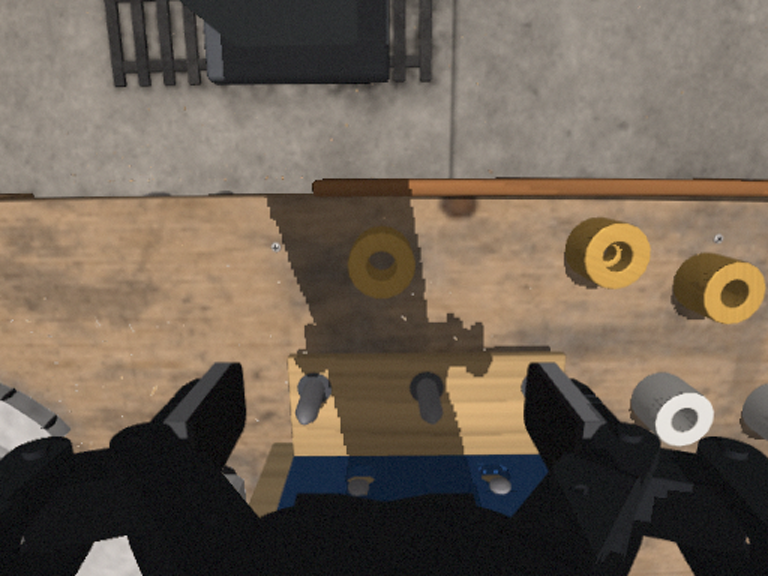

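The view shows sleeve s2 top at (381,264), s1 at (613,253), s0 at (734,292), peg tips at (308,412) and (430,412), and both screw heads visible in the keyholes at (360,487) and (495,482).

```bash
sed -i 's/(20,150,60),(30,255,255)/(16,125,90),(26,255,255)/' h.py
python3 - <<'E'
from h import *
d=load("w4")
for n,u,v,z in(("s2",381,264,.04),("s1",616,253,.04),("s0",734,293,.04),("tipR",308,415,.088),("tipM",431,415,.088),("footR",313,383,.038),("footM",427,383,.038),("scrR",360,490,.08)): print(n,onz(d,u/1.5,v/1.5,z).round(4))
for b in brass(d): print(b)
E
```

```text
s2 [0.4059 0.1681 0.04  ]
s1 [0.3989 0.3334 0.04  ]
s0 [0.4286 0.4259 0.04  ]
tipR [0.4962 0.12   0.088 ]
tipM [0.4967 0.2003 0.088 ]
footR [0.4975 0.1159 0.038 ]
footM [0.4981 0.2021 0.038 ]
scrR [0.5605 0.1522 0.08  ]
(480.7, 188.8, 55, 47, array([0.4212, 0.4146, 0.04  ]))
(253.8, 176.5, 44, 44, array([0.4064, 0.1679, 0.04  ]))
(405.4, 166.7, 53, 48, array([0.3968, 0.3275, 0.04  ]))
```

```bash
python3 -m handwheel '{"dp":[[1,-2,-40],[0,0,-40],[0,0,-40],[0,0,-40],[0,0,-30],[0,0,-19],[0,0,0],[0,0,0],[0,0,0],[0,0,0]],"angular":[[0,0,0],[0,0,0],[0,0,0],[0,0,0],[0,0,0],[0,0,0],[0,0,0],[0,0,0],[0,0,0],[0,0,0]],"gripper":[1,1,1,1,1,1,1,-1,-1,-1]}'
python3 -m handwheel '{"dp":[[0,0,0],[0,0,0],[0,0,15],[0,0,30],[0,0,30],[0,0,30],[0,0,0],[0,0,0]],"angular":[[0,0,0],[0,0,0],[0,0,0],[0,0,0],[0,0,0],[0,0,0],[0,0,0],[0,0,0]],"gripper":[-1,-1,-1,-1,-1,-1,-1,-1]}'
python3 - <<'E'
from h import *
st()
d=snap("wrist","w5",scale=1.5)
print(brass(d,.145), proj(d,[(.406,.168,.145)]))
E
```

```text
clock: 9.78
eef_pos: [0.4082, 0.1683, 0.0343]
ee_rot: [0.004, 1.0, 0.001, 0.002]
wrist_force: [0.8, -0.5, -0.6]
grip_width: 0.607
grasp_force: 0.0
clock: 10.45
eef_pos: [0.4081, 0.1683, 0.14]
ee_rot: [0.003, 1.0, 0.001, 0.003]
wrist_force: [-0.5, -1.1, -0.9]
grip_width: 0.543
grasp_force: 61.8
t 10.45 p [408.1 168.3 140. ] psi 179.65 z [ 0.006  0.002 -1.   ] F [-0.5 -1.1 -0.9] M [-0.03  0.07 -0.01] g 0.543 61.8
[(256.2, 267.9, 112, 104, array([0.4053, 0.1688, 0.145 ])), (465.0, 183.5, 84, 67, array([0.3702, 0.2501, 0.145 ]))] [[254.15185327 269.48210906]]
```

View pics/w5.png

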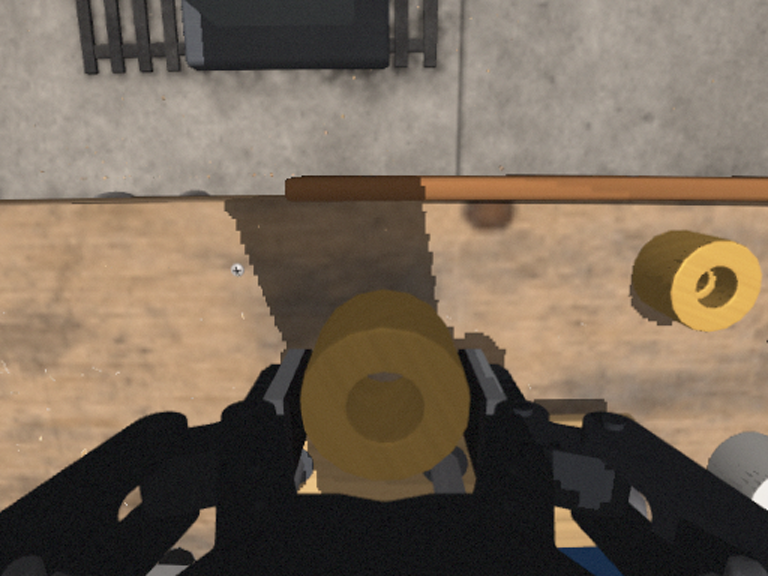

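The sleeve is held centred in the jaws, at about (385,405). I'll carry it to the right-hand peg.

```bash
python3 -m handwheel '{"dp":[[20,-12,0],[25,-14,0],[25,-14,0],[23,-12,0],[0,0,0],[0,0,-15],[0,0,-15],[0,0,0],[0,0,0]],"angular":[[0,0,0],[0,0,0],[0,0,0],[0,0,0],[0,0,0],[0,0,0],[0,0,0],[0,0,0],[0,0,0]],"gripper":[-1,-1,-1,-1,-1,-1,-1,-1,-1]}'
python3 -c "
from h import *
st()"; python3 -m handwheel '{"dp":[[0,0,-6],[0,0,-5],[0,0,0],[0,0,0]],"angular":[[0,0,0],[0,0,0],[0,0,0],[0,0,0]],"gripper":[-1,-1,-1,-1]}'
```

```text
clock: 11.25
eef_pos: [0.4975, 0.1158, 0.1048]
ee_rot: [0.003, 1.0, -0.0, -0.002]
wrist_force: [1.5, -0.6, -1.6]
grip_width: 0.541
grasp_force: 61.8
t 11.25 p [497.5 115.8 104.8] psi 179.67 z [-0.004 -0.    -1.   ] F [ 1.5 -0.6 -1.6] M [-0.01 -0.3   0.03] g 0.541 61.8
clock: 11.58
eef_pos: [0.4985, 0.1159, 0.0957]
ee_rot: [0.003, 1.0, -0.0, -0.0]
wrist_force: [1.0, 0.1, -0.6]
grip_width: 0.542
grasp_force: 61.8
```

```bash
python3 -m handwheel '{"dp":[[1,0,-6],[0,0,-5],[0,0,0],[0,0,0]],"angular":[[0,0,0],[0,0,0],[0,0,0],[0,0,0]],"gripper":[-1,-1,-1,-1]}'; python3 -m handwheel '{"dp":[[0,0,-5],[0,0,-3],[0,0,0],[0,0,0]],"angular":[[0,0,0],[0,0,0],[0,0,0],[0,0,0]],"gripper":[-1,-1,-1,-1]}'
```

```text
clock: 11.92
eef_pos: [0.4994, 0.1157, 0.0841]
ee_rot: [0.003, 1.0, -0.0, -0.001]
wrist_force: [0.3, 0.1, -1.4]
grip_width: 0.545
grasp_force: 61.9
clock: 12.25
eef_pos: [0.4997, 0.1158, 0.0764]
ee_rot: [0.003, 1.0, -0.0, -0.0]
wrist_force: [-0.3, -0.2, 0.1]
grip_width: 0.543
grasp_force: 61.9
```

```bash
python3 -m handwheel '{"dp":[[0,0,-3],[0,0,0],[0,0,0],[0,0,0],[0,0,0],[0,0,15],[0,0,30],[0,0,35],[-20,15,35],[-25,25,30]],"angular":[[0,0,0],[0,0,0],[0,0,0],[0,0,0],[0,0,0],[0,0,0],[0,0,0],[0,0,0],[0,0,0],[0,0,0]],"gripper":[-1,0.45,0.45,0.45,0.45,0.45,0.45,0.45,0.45,0.45]}'
python3 -m handwheel '{"dp":[[-25,40,10],[-25,40,0],[-10,40,0],[0,38,0],[0,15,0],[0,0,0]],"angular":[[0,0,0],[0,0,0],[0,0,0],[0,0,0],[0,0,0],[0,0,0]],"gripper":[1,1,1,1,1,1]}'
python3 - <<'E'
from h import *
st(); d=snap("wrist","w6",scale=1.5)
for b in brass(d): print(b)
E
```

```text
clock: 13.08
eef_pos: [0.4593, 0.1519, 0.2175]
ee_rot: [0.005, 1.0, -0.0, 0.002]
wrist_force: [1.0, 1.4, 1.6]
grip_width: 0.727
grasp_force: 0.0
clock: 13.58
eef_pos: [0.4038, 0.3189, 0.2234]
ee_rot: [0.0, 1.0, 0.001, 0.0]
wrist_force: [0.0, -0.4, -0.7]
grip_width: 0.997
grasp_force: 0.0
t 13.58 p [403.8 318.9 223.4] psi 179.95 z [ 0.001  0.002 -1.   ] F [ 0.  -0.4 -0.7] M [-0.02  0.02  0.04] g 0.997 0.0
(58.0, 268.5, 59, 58, array([0.5037, 0.1022, 0.04  ]))
(356.2, 197.8, 51, 51, array([0.4234, 0.4213, 0.04  ]))
(270.5, 173.7, 47, 50, array([0.3985, 0.334 , 0.04  ]))
```

View pics/w6.png

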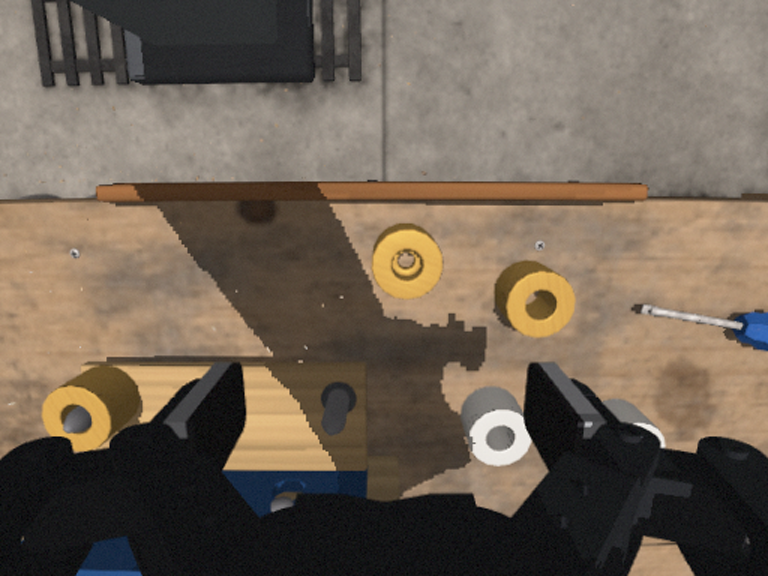

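The first sleeve sits on the right-hand peg, with the peg tip seen in its bore at (77,418). s1 is at (407,261), s0 at (541,300), and the left-hand peg is free at (337,400). Next is s1.

```bash
python3 -m handwheel '{"dp":[[-2,8,-35],[-2,7,-40],[0,0,-40],[0,0,-40],[0,0,-34],[0,0,0],[0,0,0],[0,0,0],[0,0,0],[0,0,0]],"angular":[[0,0,0],[0,0,0],[0,0,0],[0,0,0],[0,0,0],[0,0,0],[0,0,0],[0,0,0],[0,0,0],[0,0,0]],"gripper":[0.7,0.7,0.7,0.7,0.7,0.7,-1,-1,-1,-1]}'
python3 -m handwheel '{"dp":[[0,0,0],[0,0,15],[0,0,30],[0,0,30],[0,0,31],[0,0,0],[0,0,0]],"angular":[[0,0,0],[0,0,0],[0,0,0],[0,0,0],[0,0,0],[0,0,0],[0,0,0]],"gripper":[-1,-1,-1,-1,-1,-1,-1]}'
python3 - <<'E'
from h import *
st()
d=snap("wrist","w7",scale=1.5)
for b in brass(d,.146): print(b)
E
```

```text
clock: 14.47
eef_pos: [0.403, 0.3319, 0.0378]
ee_rot: [0.003, 1.0, 0.002, 0.003]
wrist_force: [-0.7, 0.3, -1.2]
grip_width: 0.533
grasp_force: 61.3
clock: 15.05
eef_pos: [0.4027, 0.3322, 0.1444]
ee_rot: [0.003, 1.0, 0.002, 0.003]
wrist_force: [-1.0, 0.5, -1.1]
grip_width: 0.535
grasp_force: 61.7
t 15.05 p [402.7 332.2 144.4] psi 179.68 z [ 0.007  0.004 -1.   ] F [-1.   0.5 -1.1] M [0.02 0.02 0.01] g 0.535 61.7
(9.2, 301.0, 31, 39, array([0.4186, 0.2213, 0.146 ]))
(256.2, 256.3, 109, 125, array([0.3963, 0.3327, 0.146 ]))
(369.4, 223.4, 71, 68, array([0.3821, 0.3789, 0.146 ]))
```

```bash
python3 -m handwheel '{"dp":[[22,-12,0],[27,-12,0],[27,-12,0],[26,-11,0],[0,0,0],[0,0,-16],[0,0,-16],[0,0,0],[0,0,0]],"angular":[[0,0,0],[0,0,0],[0,0,0],[0,0,0],[0,0,0],[0,0,0],[0,0,0],[0,0,0],[0,0,0]],"gripper":[-1,-1,-1,-1,-1,-1,-1,-1,-1]}'
python3 -c "
from h import *
st()"; python3 -m handwheel '{"dp":[[2,0,-6],[0,0,0],[0,0,0]],"angular":[[0,0,0],[0,0,0],[0,0,0]],"gripper":[-1,-1,-1]}'
```

```text
clock: 15.85
eef_pos: [0.5004, 0.283, 0.1057]
ee_rot: [0.003, 1.0, -0.001, -0.002]
wrist_force: [0.0, 0.5, -1.0]
grip_width: 0.532
grasp_force: 61.7
t 15.85 p [500.4 283.  105.7] psi 179.68 z [-0.005 -0.002 -1.   ] F [ 0.   0.5 -1. ] M [ 0.1 -0.   0. ] g 0.532 61.7
clock: 16.1
eef_pos: [0.5022, 0.2842, 0.1035]
ee_rot: [0.002, 1.0, 0.0, -0.002]
wrist_force: [-6.7, 0.0, 5.5]
grip_width: 0.534
grasp_force: 62.4
```

```bash
python3 -m handwheel '{"dp":[[-3,0,0],[0,0,-1.5],[0,0,0],[0,0,0]],"angular":[[0,0,0],[0,0,0],[0,0,0],[0,0,0]],"gripper":[-1,-1,-1,-1]}'
python3 -c "
from h import *
st()"
```

```text
clock: 16.43
eef_pos: [0.5009, 0.2845, 0.1015]
ee_rot: [0.003, 1.0, 0.001, -0.0]
wrist_force: [-5.3, 1.0, 4.9]
grip_width: 0.538
grasp_force: 62.3
t 16.43 p [500.9 284.5 101.5] psi 179.71 z [-0.001  0.002 -1.   ] F [-5.3  1.   4.9] M [0.4  1.16 0.05] g 0.538 62.3
```

```bash
python3 -m handwheel '{"dp":[[-4,0,0],[0,0,-2],[0,0,0],[0,0,0]],"angular":[[0,0,0],[0,0,0],[0,0,0],[0,0,0]],"gripper":[-1,-1,-1,-1]}'
python3 -c "
from h import *
st()"
```

```text
clock: 16.77
eef_pos: [0.4987, 0.2844, 0.0992]
ee_rot: [0.003, 1.0, 0.001, 0.001]
wrist_force: [1.8, 3.8, 1.9]
grip_width: 0.538
grasp_force: 62.1
t 16.77 p [498.7 284.4  99.2] psi 179.67 z [ 0.003  0.002 -1.   ] F [1.8 3.8 1.9] M [ 0.75 -0.27  0.02] g 0.538 62.1
```

```bash
python3 -m handwheel '{"dp":[[0.5,1.5,0],[0,0,-2],[0,0,0],[0,0,0]],"angular":[[0,0,0],[0,0,0],[0,0,0],[0,0,0]],"gripper":[-1,-1,-1,-1]}'
python3 -c "
from h import *
st()"
```

```text
clock: 17.1
eef_pos: [0.4989, 0.2852, 0.0978]
ee_rot: [0.003, 1.0, 0.0, 0.001]
wrist_force: [-0.1, 1.6, 6.0]
grip_width: 0.537
grasp_force: 62.5
t 17.1 p [498.9 285.2  97.8] psi 179.65 z [ 0.002  0.    -1.   ] F [-0.1  1.6  6. ] M [ 0.25 -0.03 -0.03] g 0.537 62.5
```

```bash
python3 -m handwheel '{"dp":[[0,1,0],[0,0,-2],[0,0,0],[0,0,0]],"angular":[[0,0,0],[0,0,0],[0,0,0],[0,0,0]],"gripper":[-1,-1,-1,-1]}'
python3 - <<'E'
from h import *
st(); d=snap("wrist","w8")
s=snap("side","s8")
cv2.imwrite("pics/c5.png",np.hstack([cv2.resize(d["img"],(400,300)),cv2.resize(s["img"][180:270,190:310],(400,300),interpolation=cv2.INTER_CUBIC)])[:,:,::-1])
E
```

```text
clock: 17.43
eef_pos: [0.499, 0.2854, 0.0974]
ee_rot: [0.003, 1.0, -0.001, 0.001]
wrist_force: [-2.2, -2.3, 11.1]
grip_width: 0.534
grasp_force: 63.2
t 17.43 p [499.  285.4  97.4] psi 179.63 z [ 0.003 -0.002 -1.   ] F [-2.2 -2.3 11.1] M [-0.39  0.47  0.01] g 0.534 63.2
```

View pics/c5.png

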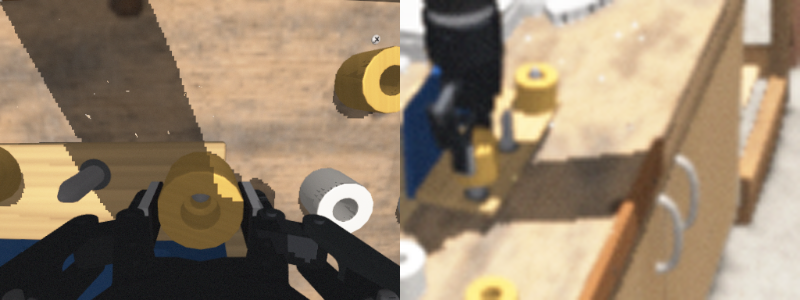

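The picture shows s1 stuck with the peg tip through its ridge. In the side view it stands well above the ledge, so it jams. It goes to the tray, passing on the robot's side of the saw.

```bash
python3 -m handwheel '{"dp":[[0,0,12],[0,0,30],[-5,0,35],[-20,-15,30],[-28,-28,20],[-28,-28,0],[-28,-28,0],[-28,-28,0],[-28,-28,0],[-15,-36,0]],"angular":[[0,0,0],[0,0,0],[0,0,0],[0,0,0],[0,0,0],[0,0,0],[0,0,0],[0,0,0],[0,0,0],[0,0,0]],"gripper":[-1,-1,-1,-1,-1,-1,-1,-1,-1,-1]}'
python3 -m handwheel '{"dp":[[-5,-38,0],[0,-38,0],[0,-38,0],[0,-38,0],[5,-38,0],[10,-38,0],[10,-38,0],[15,-36,0],[20,-34,0],[24,-32,0]],"angular":[[0,0,0],[0,0,0],[0,0,0],[0,0,0],[0,0,0],[0,0,0],[0,0,0],[0,0,0],[0,0,0],[0,0,0]],"gripper":[-1,-1,-1,-1,-1,-1,-1,-1,-1,-1]}'
```

```text
clock: 18.37
eef_pos: [0.316, 0.0963, 0.2196]
ee_rot: [0.001, 1.0, -0.0, -0.002]
wrist_force: [1.1, -1.2, -0.1]
grip_width: 0.541
grasp_force: 62.7
clock: 19.2
eef_pos: [0.3974, -0.2732, 0.2195]
ee_rot: [0.004, 1.0, 0.001, -0.002]
wrist_force: [0.6, 0.2, -0.3]
grip_width: 0.534
grasp_force: 62.7
```

Next target is (.48,-.41): dx +83, dy −137. Then I'll look.

```bash
python3 -m handwheel '{"dp":[[18,-35,0],[20,-35,0],[20,-35,0],[20,-30,0],[4,-2,0],[0,0,0],[0,0,0]],"angular":[[0,0,0],[0,0,0],[0,0,0],[0,0,0],[0,0,0],[0,0,0],[0,0,0]],"gripper":[-1,-1,-1,-1,-1,-1,-1]}'
python3 - <<'E'
from h import *
st(); d=snap("wrist","w9",scale=1.2)
h=cv2.cvtColor(d["img"],cv2.COLOR_RGB2HSV); m=cv2.inRange(h,(0,180,60),(6,255,255))|cv2.inRange(h,(174,180,60),(180,255,255))
ys,xs=np.where(m); print(xs.min(),xs.max(),ys.min(),ys.max())
for p in((.522,-.499,.035),(.382,-.499,.035),(.382,-.319,.035),(.522,-.319,.035)): print(proj(d,p)*1.2)
E
```

```text
clock: 19.78
eef_pos: [0.4797, -0.4074, 0.219]
ee_rot: [0.003, 1.0, 0.001, -0.002]
wrist_force: [-0.8, 1.0, -1.5]
grip_width: 0.539
grasp_force: 62.7
t 19.78 p [ 479.7 -407.4  219. ] psi 179.65 z [-0.003  0.003 -1.   ] F [-0.8  1.  -1.5] M [ 0.01 -0.02 -0.02] g 0.539 62.7
160 350 78 226
[[199.98482835 264.23167855]]
[[186.56965798  92.34651031]]
[[419.61141337  91.06242442]]
[[408.82323701 262.93215758]]
```

View pics/w9.png

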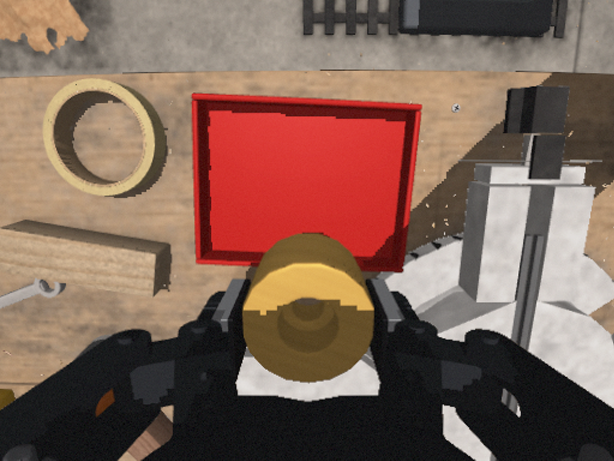

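The tray's rim corners are at (193,94), (421,104), (402,271) and (196,264), so the target lies inside it.

```bash
python3 -m handwheel '{"dp":[[0,0,-40],[0,0,-40],[0,0,-40],[0,0,-30],[0,0,-18],[0,0,-4],[0,0,0],[0,0,0],[0,0,0],[0,0,0]],"angular":[[0,0,0],[0,0,0],[0,0,0],[0,0,0],[0,0,0],[0,0,0],[0,0,0],[0,0,0],[0,0,0],[0,0,0]],"gripper":[-1,-1,-1,-1,-1,-1,-1,0.4,0.4,0.4]}'
python3 -m handwheel '{"dp":[[0,0,25],[0,0,40],[0,0,40],[0,0,40],[-20,34,20],[-24,34,0],[-24,34,0],[-24,34,0],[-20,36,0],[-10,38,0]],"angular":[[0,0,0],[0,0,0],[0,0,0],[0,0,0],[0,0,0],[0,0,0],[0,0,0],[0,0,0],[0,0,0],[0,0,0]],"gripper":[0.4,0.4,0.4,0.4,0.7,0.7,0.7,0.7,0.7,0.7]}'
python3 -m handwheel '{"dp":[[-5,38,0],[-5,38,0],[0,38,0],[0,38,0],[0,38,0],[0,38,0],[0,38,0],[0,38,0],[0,38,0],[0,38,0]],"angular":[[0,0,0],[0,0,0],[0,0,0],[0,0,0],[0,0,0],[0,0,0],[0,0,0],[0,0,0],[0,0,0],[0,0,0]],"gripper":[0.7,0.7,0.7,0.7,0.7,0.7,0.7,0.7,0.7,0.7]}'
```

```text
clock: 20.67
eef_pos: [0.4822, -0.4096, 0.0522]
ee_rot: [0.003, 1.0, -0.002, 0.002]
wrist_force: [-0.5, -0.1, 0.1]
grip_width: 0.701
grasp_force: 0.0
clock: 21.5
eef_pos: [0.3584, -0.1993, 0.2144]
ee_rot: [0.004, 1.0, -0.001, 0.001]
wrist_force: [0.4, 0.9, 1.2]
grip_width: 0.845
grasp_force: 0.0
clock: 22.33
eef_pos: [0.3502, 0.1821, 0.2148]
ee_rot: [0.003, 1.0, 0.001, 0.003]
wrist_force: [0.6, 0.2, 0.8]
grip_width: 0.848
grasp_force: 0.0
```

Next is s0, near (.426,.424): dx +73, dy +236.

```bash
python3 -m handwheel '{"dp":[[6,38,0],[10,38,0],[10,38,0],[10,38,0],[12,35,0],[12,30,0],[12,15,0],[0,0,0],[0,0,0]],"angular":[[0,0,0],[0,0,0],[0,0,0],[0,0,0],[0,0,0],[0,0,0],[0,0,0],[0,0,0],[0,0,0]],"gripper":[1,1,1,1,1,1,1,1,1]}'
python3 - <<'E'
from h import *
st(); d=snap("wrist","w10",scale=1.2)
for b in brass(d): print(b)
t=snap("top","t10")
cv2.imwrite("pics/c6.png",np.hstack([cv2.resize(d["img"],(440,330)),cv2.resize(t["img"][170:230,300:380],(360,330),interpolation=cv2.INTER_CUBIC)])[:,:,::-1])
E
```

```text
clock: 23.08
eef_pos: [0.4224, 0.4129, 0.2135]
ee_rot: [0.002, 1.0, 0.0, 0.001]
wrist_force: [-0.2, -0.1, -0.2]
grip_width: 0.999
grasp_force: 0.0
t 23.08 p [422.4 412.9 213.5] psi 179.72 z [ 0.001  0.001 -1.   ] F [-0.2 -0.1 -0.2] M [-0.06  0.07 -0.04] g 0.999 0.0
(268.7, 184.0, 49, 53, array([0.4255, 0.4257, 0.04  ]))
```

View pics/c6.png

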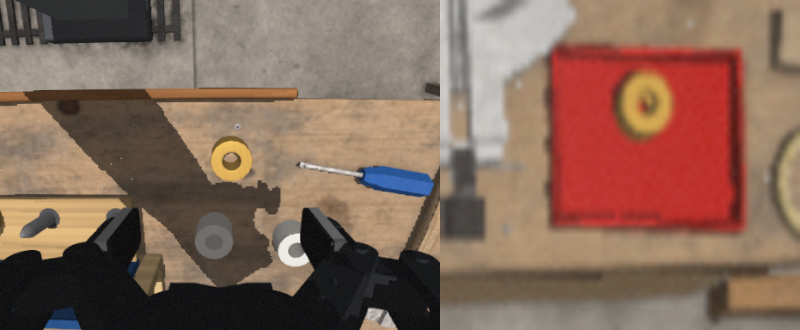

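The right panel shows s1 standing in the tray. The left panel shows s0 at (231,160), with the screwdriver tip clear at (298,163).

```bash
python3 -m handwheel '{"dp":[[2,8,-35],[0,5,-40],[0,0,-40],[0,0,-40],[0,0,-26],[0,0,0],[0,0,0],[0,0,0],[0,0,0],[0,0,0]],"angular":[[0,0,0],[0,0,0],[0,0,0],[0,0,0],[0,0,0],[0,0,0],[0,0,0],[0,0,0],[0,0,0],[0,0,0]],"gripper":[0.7,0.7,0.7,0.7,0.7,0.7,-1,-1,-1,-1]}'
python3 -c "
from h import *
st()"; python3 -m handwheel '{"dp":[[0,0,0],[0,0,15],[0,0,30],[0,0,35],[0,0,33],[0,0,0],[0,0,0]],"angular":[[0,0,0],[0,0,0],[0,0,0],[0,0,0],[0,0,0],[0,0,0],[0,0,0]],"gripper":[-1,-1,-1,-1,-1,-1,-1]}'
```

```text
clock: 24.02
eef_pos: [0.4259, 0.4264, 0.0351]
ee_rot: [0.003, 1.0, 0.002, 0.002]
wrist_force: [-0.6, 0.0, 3.8]
grip_width: 0.547
grasp_force: 62.2
t 24.02 p [425.9 426.4  35.1] psi 179.65 z [ 0.005  0.004 -1.   ] F [-0.6  0.   3.8] M [ 0.21 -0.32  0.03] g 0.547 62.2
clock: 24.6
eef_pos: [0.4259, 0.4267, 0.1491]
ee_rot: [0.003, 1.0, 0.003, 0.003]
wrist_force: [0.6, -0.8, -1.6]
grip_width: 0.549
grasp_force: 61.8
```

```bash
python3 -m handwheel '{"dp":[[17,-33,0],[19,-36,0],[19,-36,0],[17,-36,0],[0,0,0],[0,0,-18],[0,0,-18],[0,0,0],[0,0,0]],"angular":[[0,0,0],[0,0,0],[0,0,0],[0,0,0],[0,0,0],[0,0,0],[0,0,0],[0,0,0],[0,0,0]],"gripper":[-1,-1,-1,-1,-1,-1,-1,-1,-1]}'
python3 -c "
from h import *
st()"; python3 -m handwheel '{"dp":[[1,0,-6],[0,0,-5],[0,0,0],[0,0,0]],"angular":[[0,0,0],[0,0,0],[0,0,0],[0,0,0]],"gripper":[-1,-1,-1,-1]}'
```

```text
clock: 25.35
eef_pos: [0.4943, 0.2835, 0.1062]
ee_rot: [0.003, 1.0, -0.001, -0.002]
wrist_force: [0.5, -0.4, -0.3]
grip_width: 0.547
grasp_force: 62.0
t 25.35 p [494.3 283.5 106.2] psi 179.67 z [-0.004 -0.002 -1.   ] F [ 0.5 -0.4 -0.3] M [-0.07  0.02 -0.05] g 0.547 62.0
clock: 25.68
eef_pos: [0.4965, 0.284, 0.0973]
ee_rot: [0.003, 1.0, -0.0, -0.0]
wrist_force: [-0.7, 0.8, -1.2]
grip_width: 0.543
grasp_force: 62.0
```

```bash
python3 -m handwheel '{"dp":[[1,0.5,-5],[0,0,-5],[0,0,0],[0,0,0]],"angular":[[0,0,0],[0,0,0],[0,0,0],[0,0,0]],"gripper":[-1,-1,-1,-1]}'; python3 -m handwheel '{"dp":[[0,0,-5],[0,0,-4],[0,0,0],[0,0,0]],"angular":[[0,0,0],[0,0,0],[0,0,0],[0,0,0]],"gripper":[-1,-1,-1,-1]}'
```

```text
clock: 26.02
eef_pos: [0.4976, 0.2842, 0.0868]
ee_rot: [0.003, 1.0, -0.0, -0.0]
wrist_force: [0.4, -0.3, -1.1]
grip_width: 0.544
grasp_force: 62.1
clock: 26.35
eef_pos: [0.4977, 0.2842, 0.0779]
ee_rot: [0.003, 1.0, -0.0, -0.0]
wrist_force: [0.2, -1.2, -0.8]
grip_width: 0.545
grasp_force: 62.1
```

It slides freely, so I'll lower a little more, release, rise and draw back.

```bash
python3 -m handwheel '{"dp":[[0,0,-4],[0,0,0],[0,0,0],[0,0,0],[0,0,0],[0,0,15],[0,0,30],[0,0,35],[-25,-10,35],[-35,-15,10]],"angular":[[0,0,0],[0,0,0],[0,0,0],[0,0,0],[0,0,0],[0,0,0],[0,0,0],[0,0,0],[0,0,0],[0,0,0]],"gripper":[-1,0.45,0.45,0.45,0.45,0.45,0.45,0.45,0.45,0.45]}'
python3 -m handwheel '{"dp":[[-30,-20,0],[-30,-20,0],[0,-15,0],[0,0,0],[0,0,0]],"angular":[[0,0,0],[0,0,0],[0,0,0],[0,0,0],[0,0,0]],"gripper":[0.45,0.45,0.45,0.45,0.45]}'
python3 - <<'E'
from h import *
st(); d=snap("wrist","w11"); s=snap("side","s11")
cv2.imwrite("pics/c7.png",np.hstack([cv2.resize(d["img"],(400,300)),cv2.resize(s["img"][175:265,190:310],(400,300),interpolation=cv2.INTER_CUBIC)])[:,:,::-1])
E
```

```text
clock: 27.18
eef_pos: [0.4434, 0.2615, 0.2035]
ee_rot: [0.003, 1.0, 0.002, 0.005]
wrist_force: [-0.7, 0.5, 2.3]
grip_width: 0.729
grasp_force: 0.0
clock: 27.6
eef_pos: [0.3797, 0.2049, 0.1981]
ee_rot: [0.004, 1.0, 0.001, 0.001]
wrist_force: [-0.4, -0.0, -0.3]
grip_width: 0.727
grasp_force: 0.0
t 27.6 p [379.7 204.9 198.1] psi 179.6 z [ 0.002  0.001 -1.   ] F [-0.4 -0.  -0.3] M [-0.02  0.02 -0.01] g 0.727 0.0
```

View pics/c7.png

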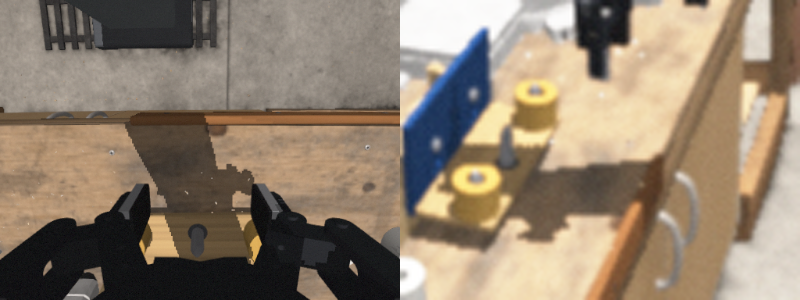

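The side view shows both sleeves down on the ledge with peg tips through them at (476,178) and (536,92). Both screw heads show in the keyholes, and no sleeve is left on the bench. I'll make one last numeric check of the tray, then hand in.

Run:
```python
from h import *
d=snap("top","t12"); a=load("t10")["img"][170:230,300:380].astype(int); b=d["img"][170:230,300:380].astype(int)
print("tray change",np.abs(a-b).mean())
m=cv2.inRange(cv2.cvtColor(d["img"],cv2.COLOR_RGB2HSV),(18,150,110),(28,255,255))
n,l,s,c=cv2.connectedComponentsWithStats(m)
for i in range(1,n):
    if 12<s[i,4]<150: print(s[i,4],onz(d,*c[i],.045).round(3))
print(workorder.job_done())
```

```text
tray change 2.394513888888889
64 [ 0.478 -0.405  0.045]
14 [0.487 0.115 0.045]
the job is handed in; nothing more can be done
None
```

The job is handed in: the rack is locked on its screws, the two sleeves that fit are on its outer pegs, and the one that jammed is in the red tray (only three sleeves were present).

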